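Hang the roller hanger on the gravity rail and snap it home at the stop

TASK

Pick up the roller hanger by its orange tab and hook it onto the sloped rail at the green mark, the end with the steel ridge downhill and always upright: the rail is not exactly where it is measured, so lower it by feel until both rollers bear lightly on it (less than 12 N for half a second while you still hold it), and only then let go, so that it rolls down by itself to the catch at the blue stop. Once it has come to rest there, push it on gently along the rail until the spring catch snaps behind it and holds it against the buffer, then leave it. Never load the rail or the stop with more than 20 N, and leave the other things on the bench alone.

Things in the scene. Friction and masses are not known exactly. Their poses are not given: they have to be found in the camera images.
- hanger: Roller hanger, a C-shaped carrier with a heat sink fixed on its base; loose, about 0.45 kg, stands upright. Origin: centre of underside. z up, +x leading end (downhill once hung). Base x +-46, y -40..44, z 0..8 mm; balance bar y 35..44 to z 18; heat sink to z 38. Leg at y -40..-32 rises to a bridge x -44..54, y -40..10, z 123..135. The +y side is open: the rail enters there, between z 38 and 91.
- tab (a point): centre of the orange grip tab on top of the bridge, at (-2, 0, 160) mm in the hanger: tab x -18..14 (32 long), y -6..6 (12 thick), z 135..180 mm, axes as the hanger's. Its uphill end face (-x) can also be pushed
- rollers (a point): point of the hanger that comes to lie on the rail's top edge, (0, 0, 95) mm in the hanger, midway between two white rollers at x -34 and +34: tread radius 11, underside at z 95, 14 mm wide between flanges of radius 15 (underside z 91, outer faces at y +-10) that straddle the 8 mm rail, 3 mm play each side
- ridge (a point): steel cross ridge on the bridge that the catch drops behind, (46, 0, 139) mm in the hanger, radius 4 mm, along y
- stand: Fixed rail stand; foot x -215..245, y +-43, 14 mm high, origin on its underside, z up, +x downhill, -y towards the robot; tubes at x -185 and 215. Carries an aluminium bar along x at y 0: 8 mm wide, 20 high, 450 long, falling towards +x by 0.105 rad (turned that much about +y). Its height was clamped by hand: up to 10 mm above or below nominal, not measured, to be felt. Clear all round between tube and stop
- load_mark (a point): loading place: NOMINAL point on the rail's top edge at the middle of the green band (80 mm long), y 0 of the stand; the true top edge is up to 10 mm higher or lower. Axes as the stand's (not tilted)
- stop_face (a point): blue stop clamped on the rail: NOMINAL point of the rail's top edge right below the catch's square face; hand-set, true place up to 8 mm up or down the rail (and 10 mm in height). Ridge rests on the catch's ramp 16 mm uphill of the face; home, 4 mm past it, so the push is about 20 mm, taking 3 to 10 N. Catch and tower stand up to 90 mm over the rail from 22 mm uphill to 59 mm downhill
- buffer (a joint): travel in m of the rubber-domed spring buffer on the stop: 0 free; met after about 11 mm of push; 0.008 while the catch holds the hanger home; 0.013 solid (5 mm past home). Spring 0.3 N per mm. Its red tail comes out behind the stop by as much. A released hanger rolls down to the catch at about 0.2 m/s and waits there, buffer still 0
- solder_spool: bystander: reel of solder wire, dark flanges, 98x92x69 mm, standing on the bench; loose, origin under its centre
- mug: bystander: white mug, 80x113x91 mm; loose, origin under its centre
- tape_amber: bystander: amber roll of tape lying flat, 68x68x12 mm; loose, origin under its centre
- relay_board: bystander: small blue relay board, 50x70x17 mm; loose, origin under its centre
- screw_tray: bystander: small round tin tray of screws, 78x78x16 mm; loose, origin under its centre
- driver_blue: bystander: blue screwdriver lying on the bench, 27x190x26 mm; loose, origin under its centre
- flux_tin: bystander: small flux tin with a yellow lid, 51x51x20 mm; loose, origin under its centre
Mind the look-alikes: they are no part of the job. Of the things that look like the hanger, the larger one is meant.

How it is judged (in metres and radians):
On the way, in this order (a step that is already met when the one before it is completed fails the run):
1. the hanger bears lightly on the rail at the loading mark while it is still held (contact force between hanger and stand between 1.5 and 12 N and contact force between the fingers and hanger above 1 N and x of hanger in the frame of stand between -0.16 and -0.05 m and y of hanger in the frame of stand between -0.012 and 0.012 m and z of hanger in the frame of stand between 0.04 and 0.12 m), for 0.5 s.
2. it is let go in the upper half of the rail, hanging on it (contact force between each of the arm, the fingers and hanger below 0.05 N and contact force between hanger and stand above 0.5 N and x of hanger in the frame of stand below 0 m and y of hanger in the frame of stand between -0.012 and 0.012 m and z of hanger in the frame of stand between 0.04 and 0.12 m), for 0.05 s.
3. it has rolled down to the catch and rests there, untouched, the catch not yet passed (contact force between each of the fingers, the arm and hanger below 0.05 N and x of hanger in the frame of stand above 0.035 m and linear speed of hanger below 0.02 m/s and value of joint buffer below 0.003 m and y of hanger in the frame of stand between -0.012 and 0.012 m and z of hanger in the frame of stand between 0.04 and 0.12 m), for 0.2 s.
4. it is pushed home: the catch holds it against the pressed buffer (value of joint buffer above 0.006 m and x of hanger in the frame of stand above 0.05 m and y of hanger in the frame of stand between -0.012 and 0.012 m and z of hanger in the frame of stand between 0.04 and 0.12 m), for 0.2 s.
At the end, for the whole second after the job is handed in: The hanger hangs upright (within 0.2 rad) and at rest on the rail (within 12 mm of its line), untouched, caught at the stop with the buffer pressed in by more than 6 mm (all of step 4 and linear speed of hanger below 0.01 m/s and angle between hanger's own z axis and vertical below 0.2 rad and contact force between hanger and stand above 0.5 N).
It fails at once if the rail, stop or stand is loaded by the hanger with more than 20 N (contact force between hanger and stand above 20 N).
It fails at once if the robot itself loads the rail, stop or stand with more than 20 N (contact force between any of the fingers, the arm and stand above 20 N).
It fails at once if the hanger is helped along the middle of the rail by hand instead of rolling by itself (contact force between the fingers and hanger above 0.5 N and x of hanger in the frame of stand between -0.03 and 0.03 m and y of hanger in the frame of stand between -0.012 and 0.012 m and z of hanger in the frame of stand between 0.04 and 0.12 m).
It fails at once if the hanger is tipped by more than 0.5 rad (angle between hanger's own z axis and vertical above 0.5 rad).
It fails at once if a bystander is moved by more than 30 mm (distance of any of solder_spool, mug, tape_amber, relay_board, screw_tray, driver_blue, flux_tin from where it was at the start of the episode above 0.03 m).
It also fails if it takes over 61 s, if anything falls off the work surface, if the arm or the gripper's body presses on something with over 40 N, if the wrist force passes 120 N, or if a joint passes its speed limit or range.

ROBOT

A 7-joint arm with a two-finger parallel gripper is mounted at the origin on a cart in front of the work surface, level with it; the furniture and walls round the work are solid. World frame = base frame: x ahead of the robot, y to its left, z up, the work surface at z = 0. Lengths are in mm, angles in rad, forces in N, time in s.
With the tool pointing down it reaches from about 400 to 875 mm from the base axis. Payload 4.4 kg.
Tool frame: the origin (TCP) lies midway between the tips of the shut fingers; the grasp point (between the pads) lies 19 mm behind it (ctrl.pinch_z is the distance from the TCP to the grasp point, in mm); z points along the fingers, y is the line along which they close (so a half turn about z gives the same grasp; the last joint's range is limited). The gripper opens to 85 mm and grips with 20 to 120 N. Pads are 22 mm wide; open, the fingers measure 114 mm over their backs; the gripper's body (76 mm by 85 mm) begins 54 mm behind the grasp point. The pads swing forward as they close: fully open they stand 13 mm farther back than shut.
Start: joints at [-1.182, 0.628, 0.038, 1.517, -0.027, 0.996, -0.02], TCP at [285.513, 583.952, 231.313] pointing down, gripper open.
Joint ranges: [-3.06, 3.06], [-0.37, 2.12], [-1.25, 1.32], [0.18, 2.47], [-1.1, 4.24], [0.23, 1.98], [-2.94, 2.94]. Speed limits (rad/s): [2.57, 2.57, 3.14, 3.14, 3.14, 3.14, 3.14].

INTERFACE

Orientations are given as [roll, pitch, yaw] about the fixed x, y, z axes, in that order (R = Rz(yaw) Ry(pitch) Rx(roll)).
In Python, from cell import read_state, cams, order, ctrl gives the robot as it stands.
- The arm moves only by the tool move_arm, never from a script. Its argument "targets" is text: rows parted by semicolons, each of 7 numbers parted by spaces: the gripper's target within -1 to 1 (fully open at 1, half-way at 0, shut at -1), then the shift along the tool's x, y, z in cm, then the turn, a rotation vector about the tool's x, y, z in degrees. A call has 1 to 5 rows; each row shifts and turns the commanded pose from where the row before left it, along the tool's axes as they then stand; what a row does not reach is not made up. A row lasts 1/12 s, in which the tool goes at most 41.7 mm and 7.16 degrees, less where a joint would pass 70% of its speed; a pose out of reach is approached as far as the arm can. A call with a gripper value outside its range is refused whole. The fingers move at their own pace and stop on an object; the grip force is fixed at half the most. Time passes only in rows, so rows that do not move let the fingers close. It gives the time, the measured TCP pose, the force, the opening and the grip force at its end, in the units of the state.
- read_state(): the state, without advancing time (a new reading comes with each control period).
- cams.get_image(name): name is "scene" or "top" or "wrist"; returns a dict with "color" (480x640x3 uint8, red, green, blue), "fovy" (degrees; the focal length in pixels is half the picture's height over the tangent of half this angle, whatever the lens; pixels are square), "cx", "cy" (the principal point, pixels), "rvec" (rotation vector, rad) and "tvec" (3), from world to camera coordinates, as OpenCV has them. Camera axes: x right, y down, z forward; pixel columns grow to the right and rows downward; lengths in mm; the calibration is good to about 2 mm. A picture is of the moment at which its call begins. There is no depth.
- order.finish_job(): hands the job in; it is judged then, once.
The state is a dict: "clock": time; "qpos": joint angles; "qd": joint speeds; "tau": joint torques, N m; "eef_pos": TCP position; "tool_rot": TCP orientation; "force": force on the tool from outside, world axes, zero at the start; "torque": the same for the moment, N m; "width": finger opening in mm; "gripper_force": force on a finger pad.
Only numpy, scipy, OpenCV 4.12 (cv2) and the standard library are available. Lean on these libraries where they do the work, as an engineer would, in place of code of your own. Each camera call takes 0.05 s, during which the arm holds its last target. There are 200 camera calls.

## Working session

There is one attempt and no reset: what is moved stays moved. The work goes in short steps, Python scripts to look and compute and a tool call to move; the robot and the scene stay as the last step left them, time stands still between calls to the robot, and variables do not carry over. Pictures are saved under pics/ and viewed, at most 13 in all, crops included, and the job is handed in when it is done.

Besides the shell and the picture viewer there is one more tool, called as name(argument=value, ...), one argument or row to a line, values as JSON. move_arm: Moves the arm, as the interface text tells. Its arguments: {"type":"object","properties":{"targets":{"type":"string"}},"required":["targets"]}

```bash
mkdir -p pics; ls; python3 - <<'E'
from cell import read_state, cams, order, ctrl
import cv2,json
for n in("scene","top"):
    d=cams.get_image(n); cv2.imwrite(f"pics/{n}0.png",d["color"][:,:,::-1]); print(n,d["fovy"],d["cx"],d["cy"],d["rvec"],d["tvec"])
print(read_state(), ctrl.pinch_z)
E
```

```text
pics
scene 47.46063524022288 319.8569922263157 239.46658076582375 [ 1.93839454 -0.92686032  0.54030734] [-385.71723551  314.93454333 1088.83889731]
top 43.99504403254114 327.42127929003993 245.20232477270372 [ 2.12887197 -2.19101928  0.09940992] [  -9.62586667  585.27849094 1390.90437374]
{'clock': 0.1, 'qpos': array([-1.18176466,  0.62926459,  0.03844234,  1.51825579, -0.02701005,
        0.99631977, -0.01997977]), 'qd': array([ 0.00060317, -0.00136989,  0.00172746, -0.00148342, -0.0001366 ,
        0.00218783, -0.00081448]), 'tau': array([ 4.16290975e-03, -5.64537120e+01,  1.23119596e+00, -1.93976355e+01,
        1.13726378e-02,  5.33023951e-03,  6.89772105e-05]), 'eef_pos': array([285.27394753, 583.42848053, 230.4778171 ]), 'tool_rot': array([-3.13986291e+00,  8.09304022e-06,  2.68677799e+00]), 'force': array([ 0.56052035, -0.87026918, -0.55559086]), 'torque': array([-0.02377108, -0.02251724, -0.01676086]), 'gripper_force': 0.0, 'width': 85.45243932865375} 18.700000000000003
```

View pics/scene0.png

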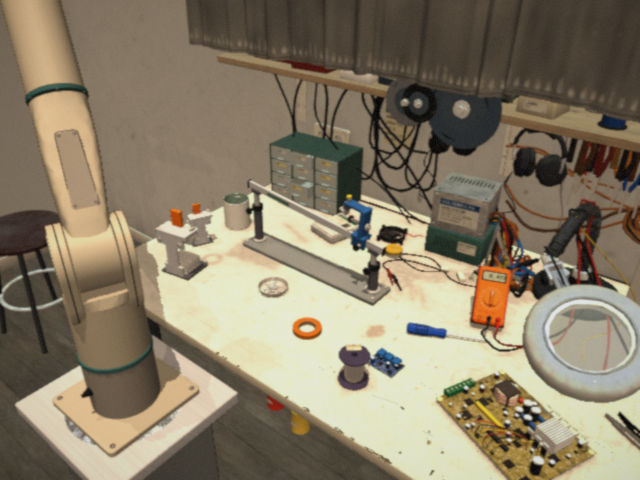

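View pics/top0.png

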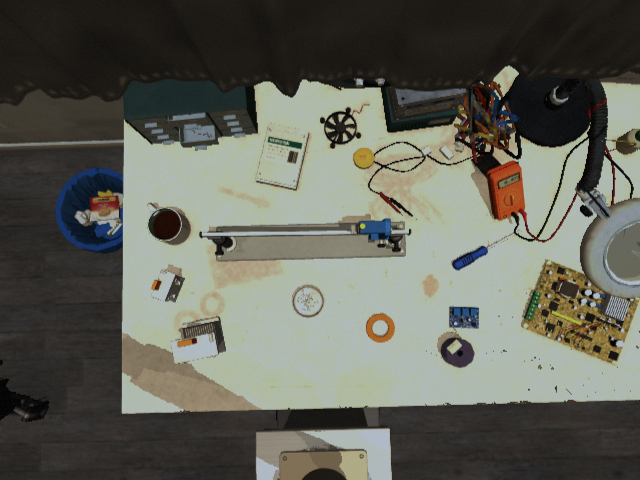

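```bash
cat > h.py <<'E'
from cell import read_state, cams, order, ctrl
import cv2,numpy as np
def K(d):
    f=240/np.tan(np.radians(d["fovy"])/2); return np.array([[f,0,d["cx"]],[0,f,d["cy"]],[0,0,1.]])
def ray(d,p):
    R=cv2.Rodrigues(np.array(d["rvec"]))[0]; o=-R.T@d["tvec"]
    v=R.T@np.linalg.inv(K(d))@np.array([p[0],p[1],1.]); return o,v
def onz(d,p,z):
    o,v=ray(d,p); return o+v*(z-o[2])/v[2]
def two(d1,p1,d2,p2):
    o1,v1=ray(d1,p1);o2,v2=ray(d2,p2)
    s=np.linalg.lstsq(np.c_[v1,-v2],o2-o1,rcond=None)[0]
    a,b=o1+v1*s[0],o2+v2*s[1]; return (a+b)/2,np.linalg.norm(a-b)
def proj(d,X): return cv2.projectPoints(np.array(X,float).reshape(-1,3),np.array(d["rvec"]),np.array(d["tvec"]),K(d),None)[0].reshape(-1,2)
def blobs(im,lo,hi,amin=15):
    m=cv2.inRange(cv2.cvtColor(im,cv2.COLOR_RGB2HSV),lo,hi)
    n,l,s,c=cv2.connectedComponentsWithStats(m); return [(c[i].round(1),s[i]) for i in range(1,n) if s[i][4]>=amin],l
E
python3 - <<'E'
from h import *
S=cams.get_image("scene");T=cams.get_image("top")
for n,d in(("S",S),("T",T)):
    print(n,"cam",ray(d,(0,0))[0].round())
    for nm,lo,hi in(("orange",(4,180,120),(16,255,255)),("green",(45,60,40),(85,255,255)),("blue",(100,130,60),(125,255,255))):
        print(nm,[(tuple(c),tuple(s)) for c,s in blobs(d["color"],lo,hi)[0]])
a=cv2.resize(S["color"][160:320,130:400],None,fx=2.9,fy=2.9,interpolation=2)
b=cv2.resize(T["color"][200:370,140:420],None,fx=2.8,fy=2.8,interpolation=2)
cv2.imwrite("pics/s1.png",a[:,:,::-1]);cv2.imwrite("pics/t1.png",b[:,:,::-1])
E
```

```text
S cam [-372. -784.  825.]
orange [((np.float64(195.9), np.float64(207.9)), (np.int32(193), np.int32(203), np.int32(7), np.int32(10), np.int32(60))), ((np.float64(176.1), np.float64(217.0)), (np.int32(171), np.int32(209), np.int32(11), np.int32(18), np.int32(154))), ((np.float64(505.1), np.float64(235.3)), (np.int32(504), np.int32(232), np.int32(4), np.int32(7), np.int32(15))), ((np.float64(491.1), np.float64(296.6)), (np.int32(472), np.int32(257), np.int32(43), np.int32(70), np.int32(1596))), ((np.float64(306.9), np.float64(328.6)), (np.int32(294), np.int32(318), np.int32(27), np.int32(21), np.int32(291))), ((np.float64(520.4), np.float64(400.0)), (np.int32(519), np.int32(398), np.int32(4), np.int32(6), np.int32(16)))]
green [((np.float64(53.9), np.float64(88.4)), (np.int32(26), np.int32(84), np.int32(60), np.int32(16), np.int32(249))), ((np.float64(318.2), np.float64(146.5)), (np.int32(274), np.int32(132), np.int32(86), np.int32(31), np.int32(1108))), ((np.float64(347.7), np.float64(189.1)), (np.int32(344), np.int32(186), np.int32(9), np.int32(7), np.int32(17))), ((np.float64(278.1)
[... 3146 characters left out ...]
(30))), ((np.float64(376.6), np.float64(228.3)), (np.int32(359), np.int32(219), np.int32(32), np.int32(21), np.int32(424))), ((np.float64(469.6), np.float64(257.6)), (np.int32(454), np.int32(247), np.int32(33), np.int32(22), np.int32(254))), ((np.float64(602.2), np.float64(295.5)), (np.int32(600), np.int32(294), np.int32(6), np.int32(4), np.int32(15))), ((np.float64(598.7), np.float64(305.6)), (np.int32(596), np.int32(304), np.int32(7), np.int32(4), np.int32(15))), ((np.float64(460.9), np.float64(311.5)), (np.int32(454), np.int32(307), np.int32(15), np.int32(13), np.int32(121))), ((np.float64(473.6), np.float64(311.6)), (np.int32(470), np.int32(308), np.int32(8), np.int32(9), np.int32(54)))]
```

View pics/s1.png

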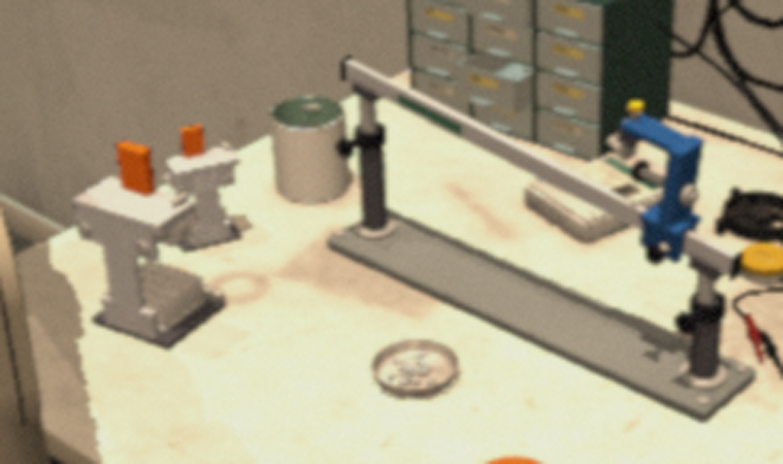

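View pics/t1.png

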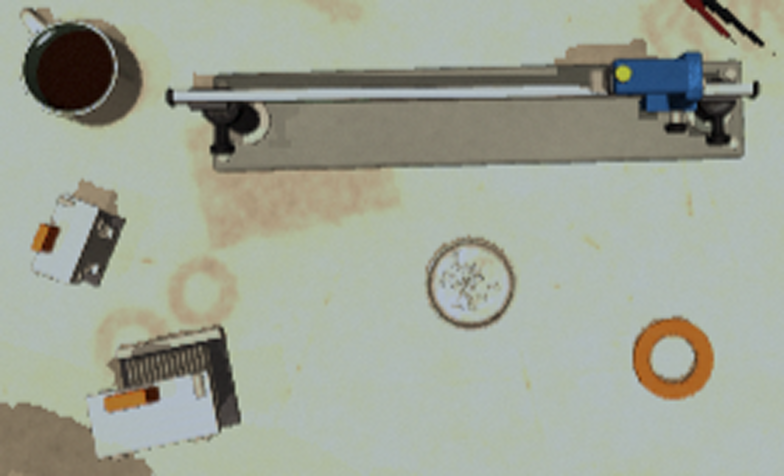

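```bash
cat > m.py <<'E'
from h import *
S=cams.get_image("scene");T=cams.get_image("top")
ct=lambda u,v:(140+u/2.8,200+v/2.8); cs=lambda u,v:(130+u/2.9,160+v/2.9)
# foot
C=np.array([onz(T,ct(*p),14)[:2] for p in((217,77),(740,62),(743,155),(214,170))]); print("foot",C.round())
ax=(C[1]+C[2]-C[0]-C[3])/2; L=np.linalg.norm(ax); ux=ax/L; uy=np.array([-ux[1],ux[0]])
mid=C.mean(0); O=mid-ux*15; print("L",L,"W",np.linalg.norm((C[0]+C[1]-C[2]-C[3])/2),"origin",O,"yaw",np.degrees(np.arctan2(ux[1],ux[0])))
fS=[((O+ux*x+uy*y).tolist()+[14]) for x,y in((-215,-43),(245,-43),(245,43))]; print("foot in scene crop",((proj(S,fS)-[130,160])*2.9).round())
def sf(X): d=X[:2]-O; return np.array([d@ux,d@uy,X[2]])
for nm,a,b in(("railUp",(172,97),(347,63)),("railDn",(755,88),(738,262)),("knob",(623,74),(636,107))):
    X,g=two(T,ct(*a),S,cs(*b)); print(nm,X.round(1),g.round(1),"stand",sf(X).round(1))
def onplane(d,p,y):
    o,v=ray(d,p); n=np.r_[uy,0]; q=np.r_[O+uy*y,0]; return o+v*(n@(q-o))/(n@v)
for nm,p in(("gA",(400,97)),("gB",(460,130)),("gAlow",(400,106)),("gC",(278.1*2.9-377,199.2*2.9-464))): print(nm,sf(onplane(S,cs(*p),-4)).round(1))
# tab
for nm,a,b in(("tabtop",(126,400),None),):
    print(nm,onz(T,ct(*a),180).round(1))
hs=cv2.cvtColor(T["color"],cv2.COLOR_RGB2HSV)[325:355,170:210]
m=cv2.inRange(hs,(3,140,150),(20,255,255)); p=cv2.findNonZero(m)+np.array([170,325]); print("top tab",p.reshape(-1,2).mean(0),cv2.minAreaRect(p.astype(np.float32)))
c,(w,h),a=cv2.minAreaRect(p.astype(np.float32))
for q in cv2.boxPoints((c,(w,h),a)): print(onz(T,q,180).round(1))
for nm,a,b in(("tabTLleft",(105,400),(118,143)),("tab top front right",(145,405),(153,145)),("bridge leftfar/ridge",(89,397),(75,200)),("bridge near right",(213,440),(160,222)),("bridge nearleft",(98,459),(77,200))):
    X,g=two(T,ct(*a),S,cs(*b)); print(nm,X.round(1),g.round(1))
# bridge edges on z135
for p in((89,397),(98,459),(217,437),(210,375)): print(onz(T,ct(*p),135).round(1))
E
python3 m.py
```

```text
foot [[ 638.  240.]
 [ 637. -214.]
 [ 556. -214.]
 [ 557.  244.]]
L 455.87558415892255 W 81.04464120563264 origin [597.08862887  29.01896284] yaw -90.05890226188227
foot in scene crop [[321. 238.]
 [703. 414.]
 [757. 368.]]
railUp [598.7 238.8 191.8] 1.6 stand [-209.8    1.4  191.8]
railDn [ 598.7 -210.9  141.7] 2.0 stand [239.9   1.9 141.7]
knob [ 598.2 -102.3  250.3] 2.3 stand [131.3   1.3 250.3]
gA [-134.2   -4.   180.7]
gB [-59.3  -4.  170.1]
gAlow [-134.7   -4.   171.1]
gC [-97.   -4.  174.9]
tabtop [370.4 278.1 180. ]
top tab [184.45588235 342.52941176] ((184.21153259277344, 342.55767822265625), (4.706787109375, 14.31647777557373), 78.69007110595703)
[373.4 295.7 180. ]
[378.5 265.9 180. ]
[368.8 264.  180. ]
[363.7 293.7 180. ]
tabTLleft [370.2 295.2 177.5] 1.5
tab top front right [371.3 257.5 188.3] 12.3
bridge leftfar/ridge [359.1 335.5 108.6] 28.4
bridge near right [339.8 217.2 139.2] 10.6
bridge nearleft [325.3 310.  134.1] 5.3
[371.3 318.6 135. ]
[323.4 311.6 135. ]
[337.8 218.6 135. ]
[385.7 223.7 135. ]
```

```bash
cat >> h.py <<'E'
from scipy.spatial.transform import Rotation as Ro
def tool(yaw,tilt=0):  # degrees; tool down; tilt about stand y (downhill end falls) 
    return Ro.from_euler('y',0)*Ro.from_euler('xyz',[180,0,yaw],degrees=True)
def plan(P,Rt,n,g,P0=None,R0=None):
    s=read_state(); P0=s["eef_pos"] if P0 is None else P0; R0=Ro.from_euler('xyz',s["tool_rot"]) if R0 is None else R0
    rv=(R0.inv()*Rt).as_rotvec()/n; d=(np.array(P)-P0)/n/10; R=R0; out=[]
    for i in range(n):
        v=R.inv().apply(d); out.append(("%g "+"%.2f "*3+"%.2f "*3)%((g,)+tuple(v)+tuple(np.degrees(rv)))); R=R*Ro.from_rotvec(rv)
    print("pos",P0.round(1),"rpy",np.degrees(R0.as_euler('xyz')).round(2)); print("; ".join(out))
E
python3 - <<'E'
from h import *
plan([372,279,300],tool(99.3),10,1)
E
```

```text
pos [285.4 583.8 231. ] rpy [-179.96   -0.    153.94]
1 -2.12 -2.36 -0.69 -0.00 0.00 5.46 ; 1 -2.33 -2.15 -0.69 -0.00 0.00 5.46 ; 1 -2.53 -1.91 -0.69 -0.00 0.00 5.46 ; 1 -2.70 -1.66 -0.69 -0.00 0.00 5.46 ; 1 -2.84 -1.40 -0.69 -0.00 0.00 5.46 ; 1 -2.96 -1.12 -0.69 -0.00 0.00 5.46 ; 1 -3.06 -0.84 -0.69 -0.00 0.00 5.46 ; 1 -3.12 -0.54 -0.69 -0.00 0.00 5.46 ; 1 -3.16 -0.24 -0.69 -0.00 0.00 5.46 ; 1 -3.17 0.06 -0.69 -0.00 0.00 5.46
```

move_arm(
  targets="1 -2.1 -2.4 -0.7 0 0 5.5; 1 -2.3 -2.2 -0.7 0 0 5.5; 1 -2.5 -1.9 -0.7 0 0 5.5; 1 -2.7 -1.7 -0.7 0 0 5.5; 1 -2.8 -1.4 -0.7 0 0 5.5",
)

```text
clock: 0.72
eef_pos: [327.3, 429.5, 266.6]
tool_rot: [-3.142, -0.0, 2.202]
force: [0.6, -0.5, -0.4]
width: 85.2
gripper_force: 0.0
```

move_arm(
  targets="1 -3.0 -1.1 -0.7 0 0 5.5; 1 -3.1 -0.8 -0.7 0 0 5.4; 1 -3.1 -0.5 -0.7 0 0 5.4; 1 -3.2 -0.2 -0.7 0 0 5.4; 1 -3.2 0 -0.7 0 0 5.4",
)

```text
clock: 1.13
eef_pos: [371.6, 276.5, 301.8]
tool_rot: [3.141, -0.001, 1.729]
force: [0.9, 0.3, -0.5]
width: 85.4
gripper_force: 0.0
```

move_arm(
  targets="1 0 0 0 0 0 0; 1 0 0 0 0 0 0; 1 0 0 0 0 0 0",
)

```text
clock: 1.38
eef_pos: [371.1, 278.7, 301.4]
tool_rot: [3.141, -0.001, 1.735]
force: [0.1, 0.8, 0.6]
width: 85.5
gripper_force: 0.0
```

```bash
python3 - <<'E'
from h import *
W=cams.get_image("wrist"); cv2.imwrite("pics/w1.png",W["color"][:,:,::-1]); print(W["fovy"],ray(W,(0,0))[0].round(1))
b,_=blobs(W["color"],(3,140,100),(20,255,255),60)
for c,s in b: print(c,s)
print(read_state()["eef_pos"])
print("pred tab top/bridge px",proj(W,[[370,279,180],[370,279,160],[371.3,318.6,135],[323.4,311.6,135],[337.8,218.6,135],[385.7,223.7,135]]).round(0).tolist())
E
```

```text
68.34866647936333 [358.7 351.5 444.2]
[481.4 141.1] [463 133  32  19 262]
[326.5 220.1] [320 196  14  48 652]
[370.81796588 279.14534131 301.15917844]
pred tab top/bridge px [[325.0, 228.0], [325.0, 222.0], [334.0, 171.0], [278.0, 170.0], [281.0, 271.0], [332.0, 274.0]]
```

View pics/w1.png

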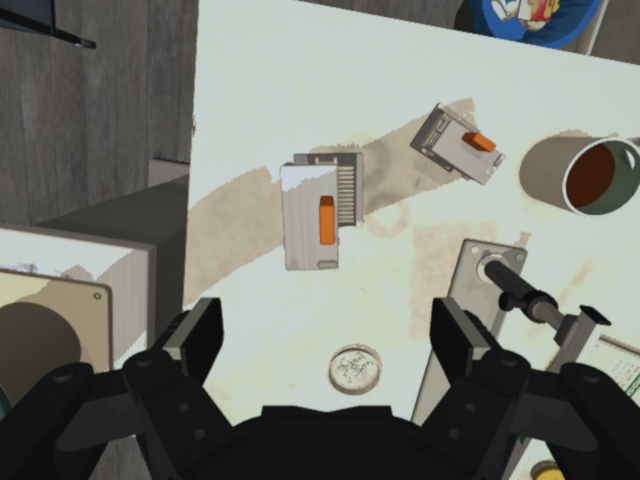

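```bash
python3 - <<'E'
from h import *
W=cams.get_image("wrist");T=cams.get_image("top")
print("bridge",[onz(W,p,135).round(1).tolist() for p in((281,168),(286,270),(340,269),(338,165))])
hs=cv2.cvtColor(W["color"],cv2.COLOR_RGB2HSV)[190:250,314:340]
for r in range(4,58,4): print(190+r,[ (int(h),int(v)) if s>140 and h<22 else 0 for h,s,v in hs[r,4:24:2]])
m=cv2.inRange(hs,(3,140,215),(22,255,255)); print("bright frac",(m>0).sum())
rc=cv2.minAreaRect((cv2.findNonZero(m)+np.array([314,190])).astype(np.float32)); print(rc)
print([onz(W,q,180).round(1).tolist() for q in cv2.boxPoints(rc)], onz(W,rc[0],180).round(1))
ct=lambda u,v:(140+u/2.8,200+v/2.8)
print("top-face centre, two views",two(T,ct(126,400),W,rc[0]))
# near bridge edge mid & ridge by two views
print("bridge nr",two(T,ct(217,437),W,(286,270)),"nl",two(T,ct(98,459),W,(281,168)))
E
```

```text
bridge [[325.1, 313.9, 135.0], [341.9, 220.7, 135.0], [391.8, 230.1, 135.0], [373.2, 324.5, 135.0]]
194 [0, 0, 0, 0, 0, 0, 0, 0, 0, 0]
198 [0, 0, (11, 110), (11, 110), (11, 110), (11, 110), (11, 111), (11, 109), 0, 0]
202 [0, 0, (11, 111), (11, 111), (11, 111), (11, 111), (11, 110), (11, 110), 0, 0]
206 [0, (10, 133), (12, 152), (12, 153), (12, 154), (12, 155), (12, 156), (12, 154), 0, 0]
210 [0, (11, 170), (13, 192), (13, 192), (13, 194), (13, 195), (13, 196), (13, 192), 0, 0]
214 [0, (11, 170), (13, 192), (13, 193), (13, 194), (13, 194), (13, 195), (13, 192), 0, 0]
218 [0, (11, 167), (13, 191), (13, 193), (13, 194), (13, 194), (13, 195), (13, 191), 0, 0]
222 [0, (10, 165), (13, 191), (13, 193), (13, 194), (13, 194), (13, 194), (13, 191), 0, 0]
226 [0, (10, 161), (13, 191), (13, 193), (13, 193), (13, 194), (13, 194), (13, 191), 0, 0]
230 [0, (10, 158), (13, 190), (13, 192), (13, 193), (13, 193), (13, 193), (13, 191), (11, 160), 0]
234 [0, (10, 155), (13, 190), (13, 192), (13, 193), (13, 193), (13, 193), (13, 190), (11, 161), 0]
238 [0, 0, (13, 189), (13, 192), (13, 192), (13, 192), (13, 192), (13, 189), (11, 162), 0]
242 [0, 0, (13, 188), (13, 192), (13, 192), (13, 192), (13, 191), (12, 189), (10, 165), 0]
246 [0, 0, 0, 0, 0, 0, 0, 0, 0, 0]
bright frac 0Traceback (most recent call last):
  File "<stdin>", line 7, in <module>
TypeError: unsupported operand type(s) for +: 'NoneType' and 'int'
```

```bash
python3 - <<'E'
from h import *
W=cams.get_image("wrist");T=cams.get_image("top")
hs=cv2.cvtColor(W["color"],cv2.COLOR_RGB2HSV)[190:250,314:340]
m=cv2.inRange(hs,(3,140,135),(22,255,255))
rc=cv2.minAreaRect((cv2.findNonZero(m)+np.array([314,190])).astype(np.float32)); print(rc)
print([onz(W,q,180).round(1).tolist() for q in cv2.boxPoints(rc)], onz(W,rc[0],180).round(1))
ct=lambda u,v:(140+u/2.8,200+v/2.8)
print("top-face centre, two views",two(T,ct(126,400),W,rc[0]))
print("bridge nr",two(T,ct(217,437),W,(286,270)),"nl",two(T,ct(98,459),W,(281,168)))
E
```

```text
((327.0, 225.0), (38.0, 14.0), 90.0)
[[362.7, 296.1, 180.0], [373.2, 297.8, 180.0], [378.4, 267.9, 180.0], [367.6, 266.1, 180.0]] [370.4 282.2 180. ]
top-face centre, two views (array([370.41377995, 280.13653366, 172.47058369]), np.float64(0.7424167691619048))
bridge nr (array([339.56334576, 219.26344744, 131.84177359]), np.float64(4.059586486913295)) nl (array([323.58213164, 313.16241299, 129.06408077]), np.float64(1.45873747874973))
```

move_arm(
  targets="1 0.2 0 3.5 0 0 0.5; 1 0 0 3.5 0 0 0; 1 0 0 3.5 0 0 0; 1 0 0 3.5 0 0 0; 1 0 0 1.7 0 0 0",
)

```text
clock: 2.05
eef_pos: [368.9, 279.3, 140.8]
tool_rot: [-3.137, 0.003, 1.727]
force: [-0.5, 0.5, -0.2]
width: 85.6
gripper_force: 0.0
```

move_arm(
  targets="-1 0 0 0 0 0 0; -1 0 0 0 0 0 0; -1 0 0 0 0 0 0; -1 0 0 0 0 0 0; -1 0 0 0 0 0 0",
)

```text
clock: 2.47
eef_pos: [371.7, 280.8, 145.6]
tool_rot: [3.139, -0.002, 1.725]
force: [-0.1, 0.2, 0.5]
width: 25.7
gripper_force: 0.0
```

move_arm(
  targets="-1 0 0 0 0 0 0; -1 0 0 0 0 0 0; -1 0 0 0 0 0 0; -1 0 0 0 0 0 0; -1 0 0 0 0 0 0",
)

```text
clock: 2.88
eef_pos: [371.4, 280.7, 145.5]
tool_rot: [3.14, -0.002, 1.725]
force: [-1.7, 0.2, 7.1]
width: 11.6
gripper_force: 59.7
```

move_arm(
  targets="-1 0 0 -0.5 0 0 0; -1 0 0 -1 0 0 0; -1 0 0 -2 0 0 0; -1 0 0 -2.5 0 0 0; -1 0 0 -2.5 0 0 0",
)

```text
clock: 3.3
eef_pos: [370.1, 279.1, 229.9]
tool_rot: [-3.14, 0.001, 1.725]
force: [0.8, 0.8, -3.4]
width: 11.2
gripper_force: 58.6
```

move_arm(
  targets="-1 0 0 -2 0 0 0; -1 0 0 -1.5 0 0 0; -1 0 0 0 0 0 0; -1 0 0 0 0 0 0; -1 0 0 0 0 0 0",
)

```text
clock: 3.72
eef_pos: [370.0, 279.4, 263.3]
tool_rot: [-3.14, 0.001, 1.725]
force: [0.5, -0.1, -3.8]
width: 11.8
gripper_force: 58.6
```

```bash
cat >> h.py <<'E'
TL=Ro.from_rotvec([0.105,0,0])
TR=TL*tool(90)
E
python3 - <<'E'
from h import *
s=read_state();print(s["force"],s["torque"],s["width"])
plan([513,122.7,250],TR,10,-1)
E
```

```text
[ 0.52180921 -0.06382249 -3.78504947] [-0.04358871  0.03397484  0.06041071] 11.771071727090682
pos [370.  279.4 263.3] rpy [-1.7988e+02  6.0000e-02  9.8850e+01]
-1 -1.77 1.17 0.13 -0.06 0.61 0.88 ; -1 -1.75 1.20 0.12 -0.06 0.61 0.88 ; -1 -1.73 1.23 0.10 -0.06 0.61 0.88 ; -1 -1.72 1.25 0.08 -0.06 0.61 0.88 ; -1 -1.70 1.28 0.06 -0.06 0.61 0.88 ; -1 -1.68 1.30 0.05 -0.06 0.61 0.88 ; -1 -1.66 1.33 0.03 -0.06 0.61 0.88 ; -1 -1.64 1.36 0.01 -0.06 0.61 0.88 ; -1 -1.62 1.38 -0.00 -0.06 0.61 0.88 ; -1 -1.59 1.41 -0.02 -0.06 0.61 0.88
```

move_arm(
  targets="-1 -1.8 1.2 0.1 0 0.6 0.9; -1 -1.8 1.2 0.1 0 0.6 0.9; -1 -1.7 1.2 0.1 0 0.6 0.9; -1 -1.7 1.2 0.1 -0.1 0.6 0.9; -1 -1.7 1.3 0.1 -0.1 0.6 0.9",
)

```text
clock: 4.13
eef_pos: [441.6, 200.0, 255.8]
tool_rot: [-3.14, -0.051, 1.646]
force: [-0.4, -0.1, -3.7]
width: 11.1
gripper_force: 58.7
```

move_arm(
  targets="-1 -1.7 1.3 0.1 -0.1 0.6 0.9; -1 -1.7 1.3 0 -0.1 0.6 0.9; -1 -1.6 1.4 0 -0.1 0.6 0.9; -1 -1.6 1.4 0 -0.1 0.6 0.8; -1 -1.6 1.4 0 -0.1 0.6 0.8",
)

```text
clock: 4.55
eef_pos: [513.3, 121.4, 248.8]
tool_rot: [3.141, -0.104, 1.57]
force: [0.3, 0.5, -3.9]
width: 11.4
gripper_force: 58.8
```

move_arm(
  targets="-1 0 0 0 0 0 0; -1 0 0 0 0 0 0; -1 0 0 0 0 0 0",
)

```text
clock: 4.8
eef_pos: [512.5, 122.7, 249.2]
tool_rot: [3.141, -0.104, 1.571]
force: [-0.8, 0.1, -3.6]
width: 11.3
gripper_force: 58.9
```

```bash
python3 - <<'E'
from h import *
W=cams.get_image("wrist"); S=cams.get_image("scene")
a=np.hstack([W["color"],cv2.resize(S["color"][140:320,160:420],(693,480))]); a=cv2.resize(a,(800,288)); a=np.vstack([cv2.resize(W["color"],(800,600))[:310],a])
cv2.imwrite("pics/w2.png",a[:,:,::-1])
s=read_state();print(s["eef_pos"],np.degrees(s["tool_rot"]),s["force"],s["torque"])
print("rail pred",proj(W,[[598.5,29+97,178],[598.5,100,175],[598.5,0,165]]).round().tolist(), proj(W,[[594.5,29+97,178],[594.5,0,165]]).round().tolist())
np.save("W.npy",W["color"])
E
```

```text
[512.64473581 123.57023253 249.85600198] [179.88583578  -6.01540247  90.12107229] [ 0.48319727  0.30775406 -4.38176885] [-0.21125801  0.0765581   0.013909  ]
rail pred [[460.0, 256.0], [456.0, 293.0], [442.0, 416.0]] [[454.0, 256.0], [436.0, 416.0]]
```

View pics/w2.png

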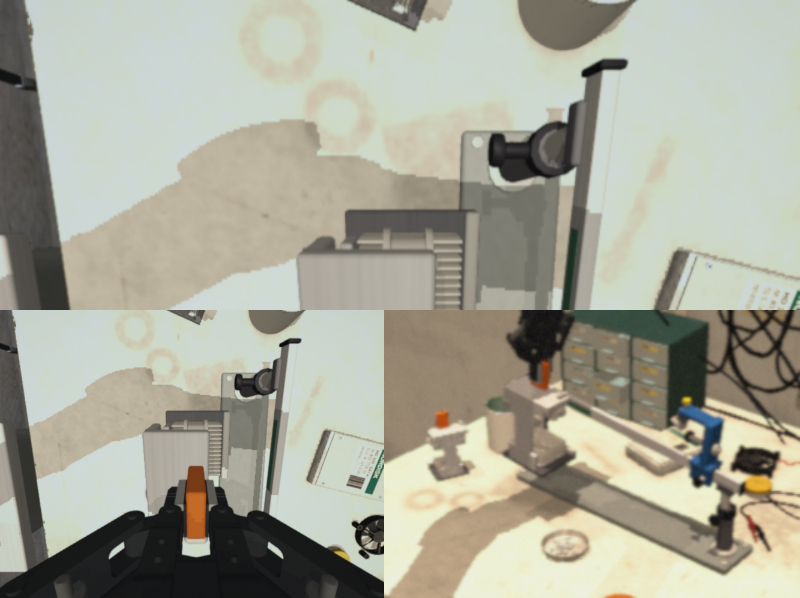

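```bash
python3 - <<'E'
from h import *
I=np.load("W.npy")
g=cv2.cvtColor(I,cv2.COLOR_RGB2GRAY)
for r in(70,120,160,190,210,230,250,270,300,330): print(r,g[r,440:500:1].tolist())
W=cams.get_image("wrist")
print("vis",[(y,proj(W,[[594.5,y,178-(126-y)*.1054],[602.5,y,178-(126-y)*.1054]]).round(1).tolist()) for y in (220,190,160,126,100,70)])
cv2.imwrite("pics/w3.png",cv2.resize(I[150:350,400:520],None,fx=3,fy=3,interpolation=0)[:,:,::-1])
E
```

```text
70 [211, 211, 211, 211, 212, 211, 211, 211, 211, 211, 211, 211, 211, 211, 211, 211, 211, 211, 211, 211, 211, 211, 211, 211, 211, 211, 210, 195, 124, 93, 91, 94, 95, 97, 97, 96, 97, 98, 100, 112, 157, 201, 211, 212, 211, 211, 211, 211, 211, 211, 211, 211, 211, 207, 201, 210, 211, 211, 211, 211]
120 [84, 84, 84, 84, 85, 84, 84, 79, 67, 65, 63, 54, 40, 40, 41, 42, 47, 64, 87, 103, 113, 119, 120, 120, 114, 97, 94, 97, 98, 94, 94, 97, 99, 109, 154, 201, 212, 213, 212, 212, 212, 212, 212, 212, 212, 212, 211, 207, 204, 211, 212, 212, 212, 212, 212, 212, 212, 212, 212, 212]
160 [125, 125, 125, 125, 123, 117, 127, 158, 176, 178, 179, 178, 177, 177, 177, 178, 178, 167, 119, 95, 93, 93, 95, 97, 98, 96, 97, 98, 101, 141, 197, 211, 213, 213, 213, 213, 213, 213, 213, 213, 212, 210, 206, 206, 212, 213, 213, 213, 213, 213, 212, 212, 212, 212, 212, 212, 212, 212, 211, 212]
190 [126, 125, 123, 118, 124, 154, 169, 170, 170, 170, 171, 172, 173, 170, 149, 84, 50, 39, 40, 40, 40, 52, 71, 77, 78, 93, 129, 157, 169, 169, 167, 167, 168, 168, 167, 166, 165, 164, 174, 198, 211, 212, 212, 212, 212, 212, 213, 21
[... 1387 characters left out ...]
4, 213, 213, 213, 213, 213, 213, 213, 213, 213, 213, 213, 213, 213, 213, 213, 213, 213, 213, 213, 213, 213, 213, 213, 213, 213, 213, 213, 213, 213, 213]
330 [103, 90, 90, 93, 95, 94, 95, 95, 106, 153, 199, 211, 213, 213, 213, 213, 213, 213, 213, 212, 209, 210, 213, 213, 213, 213, 213, 213, 212, 212, 212, 212, 213, 213, 213, 213, 213, 213, 213, 213, 213, 212, 213, 213, 213, 213, 213, 212, 213, 213, 212, 212, 212, 212, 213, 212, 212, 212, 212, 212]
vis [(220, [[471.0, 100.9], [485.1, 100.9]]), (190, [[464.8, 155.2], [478.3, 155.2]]), (160, [[459.2, 205.1], [472.1, 205.2]]), (126, [[453.3, 257.2], [465.7, 257.2]]), (100, [[449.1, 294.0], [461.1, 294.0]]), (70, [[444.6, 333.6], [456.2, 333.6]])]
```

View pics/w3.png

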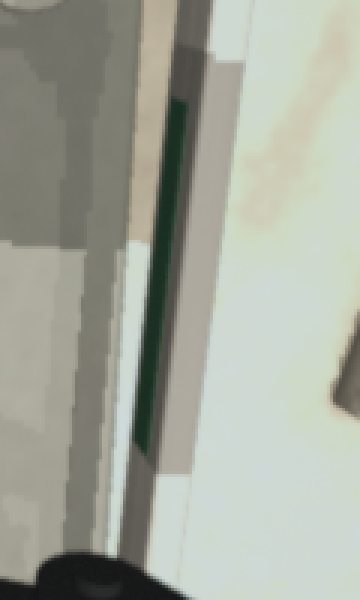

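```bash
python3 - <<'E'
from h import *
W=cams.get_image("wrist");S=cams.get_image("scene");T=cams.get_image("top")
cs=lambda u,v:(130+u/2.9,160+v/2.9);ct=lambda u,v:(140+u/2.8,200+v/2.8)
A=two(W,(462.3,183.3),S,cs(400,97));B=two(W,(450,301.7),S,cs(460,130));print("bandA",A,"bandB",B)
# rail uphill end cap & stop in wrist vs scene/top ; rail centreline in top at several columns
g=cv2.cvtColor(T["color"],cv2.COLOR_RGB2HSV)
for c in(290,310,330,350):
    col=T["color"][222:242,c].astype(int).mean(1).round().astype(int); print(c,col.tolist())
for z in(170,178,186): print(z,[onz(W,p,z).round(1).tolist() for p in((465,250),(470.5,210),(460,300))],[onz(T,(c,v),z).round(1).tolist() for c,v in((205,234.6),(320,232.8))])
E
```

```text
bandA (array([600.01992866, 172.14151547, 174.68545173]), np.float64(3.492086744940001)) bandB (array([598.08314413,  91.95175444, 167.44358359]), np.float64(1.5176639007780173))
290 [181, 171, 128, 117, 119, 77, 76, 75, 71, 114, 190, 190, 162, 66, 115, 129, 129, 128, 129, 130]
310 [186, 165, 108, 123, 115, 78, 77, 76, 101, 155, 185, 186, 161, 78, 117, 119, 117, 118, 118, 119]
330 [171, 126, 109, 131, 113, 68, 66, 67, 115, 184, 184, 175, 132, 86, 119, 118, 118, 120, 121, 122]
350 [122, 71, 76, 83, 89, 91, 90, 79, 80, 118, 154, 158, 75, 99, 122, 123, 123, 123, 123, 122]
170 [[605.4, 128.9, 170.0], [606.9, 155.7, 170.0], [604.6, 93.7, 170.0]] [[600.9, 236.6, 170.0], [597.4, -12.9, 170.0]]
178 [[602.1, 130.7, 178.0], [603.6, 156.6, 178.0], [601.4, 96.8, 178.0]] [[599.9, 234.8, 178.0], [596.3, -13.1, 178.0]]
186 [[598.9, 132.6, 186.0], [600.3, 157.6, 186.0], [598.2, 99.9, 186.0]] [[598.8, 233.1, 186.0], [595.3, -13.3, 186.0]]
```

move_arm(
  targets="-1 0 1.5 0.3 0 0 0; -1 0 1.5 0 0 0 0; -1 0 1.5 0 0 0 0; -1 0 1 0 0 0 0; -1 0 0 0 0 0 0",
)

```text
clock: 5.52
eef_pos: [571.0, 123.1, 248.0]
tool_rot: [3.134, -0.105, 1.572]
force: [0.7, 0.7, -4.5]
width: 11.6
gripper_force: 59.2
```

move_arm(
  targets="-1 0 1 0 0 0 0; -1 0 1 0 0 0 0; -1 0 1 0 0 0 0; -1 0 0.2 0 0 0 0; -1 0 0 0 0 0 0",
)

```text
clock: 5.93
eef_pos: [600.3, 123.1, 247.9]
tool_rot: [3.138, -0.105, 1.572]
force: [0.5, -0.7, -3.2]
width: 11.2
gripper_force: 59.2
```

```bash
python3 - <<'E'
from h import *
W=cams.get_image("wrist");s=read_state();print(s["eef_pos"],np.degrees(s["tool_rot"]),s["force"],s["torque"])
print("cam",ray(W,(320,240))[0]); cv2.imwrite("pics/w4.png",W["color"][:,:,::-1])
R=Ro.from_euler('xyz',s["tool_rot"])
# predicted hanger points (hanger x=-tool x, y=tool y, z=-tool z), TCP at hanger (-2,0,145.5)
f=lambda h: s["eef_pos"]+R.apply([-(h[0]+2),h[1],-(h[2]-145.5)])
print("tab top uphill corners, bridge uphill corners",proj(W,[f(h) for h in((-18,-6,180),(-18,6,180),(-44,-40,135),(-44,10,135))]).round(1).tolist())
for z in(170,178,186):print(z,proj(W,[[599.5,y,z-(126-y)*.1054] for y in(220,200,180)]).round(1).tolist())
E
```

```text
[599.75747446 123.04714675 247.8412748 ] [179.84481183  -6.01319778  90.0419579 ] [-0.04329619 -0.24022466 -4.33923298] [-0.17293391  0.04350183  0.01066228]
cam [599.49477658 181.69515567 397.48521114]
tab top uphill corners, bridge uphill corners [[307.9, 306.9], [343.1, 306.9], [234.9, 204.7], [348.3, 204.7]]
170 [[325.0, 101.5], [325.0, 137.3], [325.0, 171.1]]
178 [[325.0, 98.9], [325.0, 136.1], [325.0, 171.2]]
186 [[325.0, 96.0], [325.0, 134.8], [325.0, 171.3]]
```

View pics/w4.png

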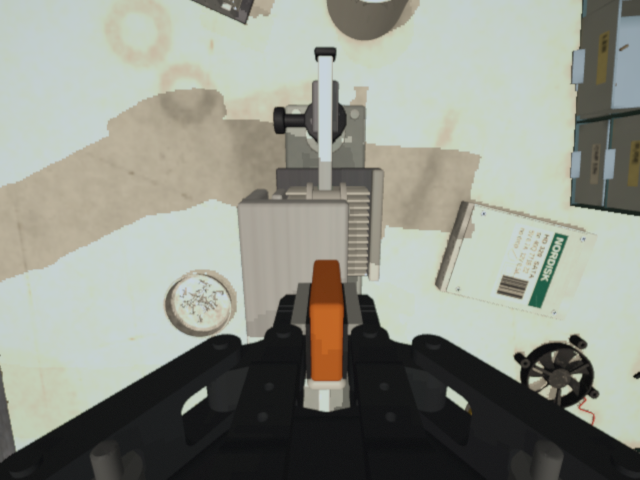

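```bash
python3 - <<'E'
from h import *
I=cv2.imread("pics/w4.png"); g=cv2.cvtColor(I,cv2.COLOR_BGR2GRAY)
for r in(70,80,100,130,150,170,180): print(r,g[r,308:342].tolist())
for r in(215,225,235): print(r,g[r,228:248].tolist(),g[r,338:360].tolist())
o=cv2.inRange(cv2.cvtColor(I,cv2.COLOR_BGR2HSV),(3,150,80),(20,255,255))
for r in(264,270,285,300,340,370): x=np.nonzero(o[r])[0]; print(r,x.min(),x.max())
E
```

```text
70 [205, 205, 206, 205, 205, 205, 205, 205, 205, 199, 190, 205, 208, 208, 208, 208, 208, 208, 208, 207, 207, 207, 206, 198, 183, 204, 205, 206, 205, 205, 205, 205, 205, 205]
80 [203, 202, 202, 202, 195, 176, 161, 146, 144, 152, 178, 204, 208, 208, 207, 208, 208, 208, 207, 207, 207, 207, 206, 192, 149, 138, 139, 149, 174, 192, 203, 206, 206, 206]
100 [196, 197, 195, 179, 104, 102, 115, 123, 125, 136, 171, 204, 208, 208, 208, 208, 208, 208, 208, 208, 208, 207, 204, 185, 116, 77, 74, 75, 80, 93, 144, 202, 207, 207]
130 [63, 66, 71, 70, 73, 96, 108, 115, 116, 127, 167, 204, 208, 208, 208, 208, 208, 209, 208, 208, 208, 208, 202, 174, 93, 70, 74, 74, 74, 72, 46, 42, 41, 37]
150 [118, 118, 115, 107, 105, 109, 119, 137, 151, 154, 170, 204, 208, 208, 208, 208, 209, 208, 208, 208, 209, 208, 202, 178, 137, 140, 135, 122, 113, 107, 104, 108, 111, 110]
170 [76, 77, 78, 78, 77, 78, 78, 78, 78, 83, 112, 155, 167, 168, 168, 169, 170, 171, 170, 170, 170, 168, 159, 128, 77, 68, 67, 67, 69, 68, 68, 68, 69, 71]
180 [80, 82, 83, 82, 81, 82, 82, 82, 82, 85, 113, 155, 167, 168, 168, 169, 170, 170, 170, 170, 170, 167, 157, 125, 81, 71, 71, 72, 72, 73, 72, 72, 72, 75]
215 [207, 207, 207, 207, 207, 207, 207, 206, 203, 185, 149, 151, 159, 164, 164, 163, 163, 163, 163, 164] [169, 170, 172, 172, 172, 171, 168, 158, 147, 132, 111, 130, 152, 154, 154, 156, 161, 163, 164, 164, 165, 166]
225 [207, 207, 207, 207, 207, 207, 207, 207, 206, 197, 167, 151, 154, 161, 164, 163, 163, 163, 163, 163] [170, 170, 171, 172, 172, 171, 167, 156, 145, 130, 107, 114, 115, 115, 115, 115, 115, 116, 118, 123, 124, 124]
235 [207, 207, 207, 206, 206, 207, 207, 207, 207, 206, 196, 159, 149, 157, 163, 164, 163, 163, 163, 164] [169, 169, 170, 171, 171, 170, 165, 155, 143, 134, 139, 162, 164, 163, 163, 163, 162, 163, 168, 177, 178, 178]
264 314 338
270 314 338
285 312 341
300 310 342
340 310 342
370 311 342
```

move_arm(
  targets="-1 0 0 0.2 0 0 0; -1 0 0 0.2 0 0 0; -1 0 0 0.1 0 0 0; -1 0 0 0 0 0 0; -1 0 0 0 0 0 0",
)

```text
clock: 6.4
eef_pos: [600.6, 123.5, 243.0]
tool_rot: [3.138, -0.105, 1.571]
force: [-0.7, 1.0, -3.8]
width: 11.4
gripper_force: 59.2
```

```bash
cat > s.py <<'E'
from h import *
s=read_state();print(s["clock"],s["eef_pos"].round(2),np.degrees(s["tool_rot"]).round(2),s["force"].round(2),s["torque"].round(3))
E
python3 s.py
```

```text
6.4 [600.57 123.5  243.04] [179.77  -6.01  90.04] [-0.74  0.96 -3.76] [-0.242  0.042 -0.017]
```

move_arm(
  targets="-1 0 0 0.1 0 0 0; -1 0 0 0.1 0 0 0; -1 0 0 0 0 0 0; -1 0 0 0 0 0 0",
)

```text
clock: 6.73
eef_pos: [600.8, 123.7, 241.0]
tool_rot: [3.137, -0.105, 1.571]
force: [0.7, -0.8, -5.1]
width: 10.9
gripper_force: 59.2
```

move_arm(
  targets="-1 0 0 0.1 0 0 0; -1 0 0 0.1 0 0 0; -1 0 0 0 0 0 0; -1 0 0 0 0 0 0",
)

```text
clock: 7.07
eef_pos: [600.8, 123.9, 239.0]
tool_rot: [3.138, -0.105, 1.571]
force: [0.3, 0.3, -4.1]
width: 11.2
gripper_force: 59.2
```

move_arm(
  targets="-1 0 -0.1 0.1 0 0 0; -1 0 0 0.1 0 0 0; -1 0 0 0 0 0 0; -1 0 0 0 0 0 0",
)

```text
clock: 7.4
eef_pos: [599.8, 124.1, 237.1]
tool_rot: [3.137, -0.105, 1.571]
force: [-0.6, -0.6, -3.8]
width: 11.3
gripper_force: 59.2
```

move_arm(
  targets="-1 0 0 0.1 0 0 0; -1 0 0 0.1 0 0 0; -1 0 0 0 0 0 0; -1 0 0 0 0 0 0",
)

```text
clock: 7.73
eef_pos: [599.8, 124.3, 235.1]
tool_rot: [3.138, -0.105, 1.571]
force: [0.3, -0.4, -4.1]
width: 11.3
gripper_force: 59.2
```

move_arm(
  targets="-1 0 0 0.1 0 0 0; -1 0 0 0.1 0 0 0; -1 0 0 0 0 0 0; -1 0 0 0 0 0 0",
)

```text
clock: 8.07
eef_pos: [600.0, 124.5, 233.3]
tool_rot: [3.137, -0.105, 1.571]
force: [-0.5, -0.6, -2.5]
width: 11.4
gripper_force: 59.4
```

move_arm(
  targets="-1 0 0 0.05 0 0 0; -1 0 0 0 0 0 0; -1 0 0 0 0 0 0",
)

```text
clock: 8.32
eef_pos: [600.0, 124.5, 233.2]
tool_rot: [3.137, -0.105, 1.571]
force: [-1.0, -0.2, 2.1]
width: 11.1
gripper_force: 60.1
```

```bash
python3 s.py
```

```text
8.3167 [600.04 124.48 233.22] [179.72  -6.03  90.03] [-1.   -0.22  2.12] [-0.216  0.371 -0.007]
```

move_arm(
  targets="-1 0 -0.03 0 0 0 0; -1 0 -0.03 0 0 0 0; -1 0 0 0 0 0 0; -1 0 0 0 0 0 0; -1 0 0 0 0 0 0",
)

```text
clock: 8.73
eef_pos: [599.9, 124.5, 233.2]
tool_rot: [3.136, -0.105, 1.571]
force: [0.2, -0.4, 3.5]
width: 11.6
gripper_force: 60.4
```

```bash
python3 s.py
```

```text
8.7333 [599.9  124.48 233.19] [179.67  -6.02  90.03] [ 0.19 -0.36  3.51] [-0.269 -0.038  0.016]
```

move_arm(
  targets="-1 0 0 0 0 0 0; -1 0 0 0 0 0 0; -1 0 0 0 0 0 0; -1 0 0 0 0 0 0; -1 0 0 0 0 0 0",
)

```text
clock: 9.15
eef_pos: [599.9, 124.5, 233.1]
tool_rot: [3.136, -0.105, 1.571]
force: [1.0, -0.5, 5.8]
width: 11.2
gripper_force: 60.6
```

move_arm(
  targets="-1 0 0 0 0 0 0; -1 0 0 0 0 0 0; -1 0 0 0 0 0 0; -1 0 0 0 0 0 0",
)

```text
clock: 9.48
eef_pos: [599.9, 124.5, 233.1]
tool_rot: [3.136, -0.105, 1.571]
force: [-0.2, -1.9, 5.2]
width: 11.3
gripper_force: 60.6
```

move_arm(
  targets="-1 0 0 -0.05 0 0 0; 1 0 0 0 0 0 0; 1 0 0 0 0 0 0; 1 0 0 0 0 0 0; 1 0 0 0 0 0 0",
)

```text
clock: 9.9
eef_pos: [598.8, 124.7, 232.7]
tool_rot: [3.139, -0.105, 1.572]
force: [-0.2, -0.4, -0.2]
width: 59.1
gripper_force: 0.0
```

move_arm(
  targets="1 0 0 0 0 0 0; 1 0 0 0 0 0 0; 1 0 0 0 0 0 0; 1 0 0 0 0 0 0; 1 0 0 0 0 0 0",
)

```text
clock: 10.32
eef_pos: [599.3, 124.5, 233.2]
tool_rot: [3.137, -0.105, 1.571]
force: [0.5, 0.5, -0.1]
width: 85.3
gripper_force: 0.0
```

move_arm(
  targets="1 0 0 -2 0 0 0; 1 0 0 -2 0 0 0; 1 0 0 -2 0 0 0; 1 0 0 -2 0 0 0; 1 0 0 0 0 0 0",
)

```text
clock: 10.73
eef_pos: [601.3, 115.5, 317.0]
tool_rot: [3.13, -0.106, 1.571]
force: [1.2, -0.5, 0.6]
width: 85.3
gripper_force: 0.0
```

```bash
python3 s.py; python3 - <<'E'
from h import *
S=cams.get_image("scene");T=cams.get_image("top");W=cams.get_image("wrist")
a=cv2.resize(S["color"][160:310,220:420],(400,300)); b=cv2.resize(T["color"][180:300,200:440],(400,200)); c=cv2.resize(W["color"],(400,300))
o=np.zeros((600,800,3),np.uint8); o[:300,:400]=a; o[:300,400:]=c; o=np.vstack([o[:300],cv2.resize(T["color"][190:280,200:440],(800,300))])
cv2.imwrite("pics/r1.png",o[:,:,::-1])
E
```

```text
10.7333 [601.25 115.47 317.03] [179.32  -6.07  90.03] [ 1.24 -0.46  0.59] [-0.129 -0.06  -0.023]
```

View pics/r1.png

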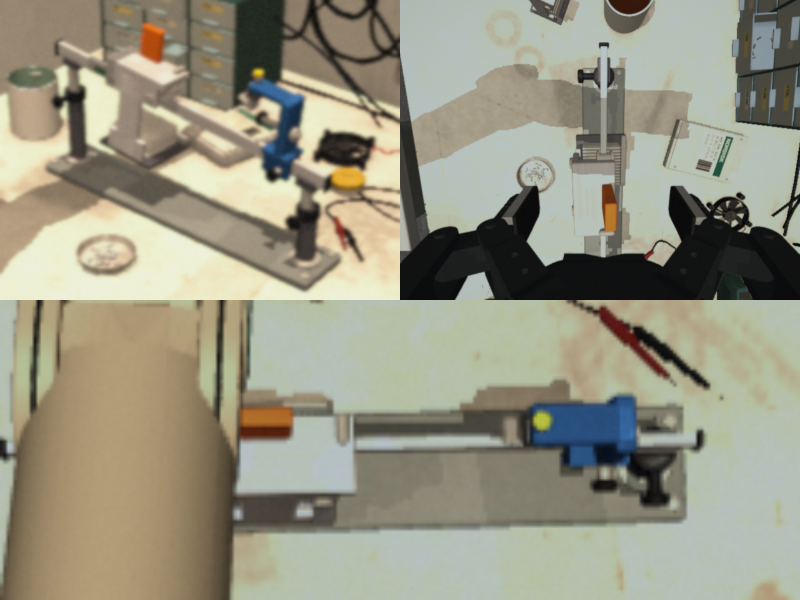

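move_arm(
  targets="-1 0 0 0 0 0 0; -1 0 0 0 0 0 0; -1 0 0 0 0 0 0; -1 0 0 0 0 0 0; -1 0 0 0 0 0 0",
)

```text
clock: 11.3
eef_pos: [598.8, 116.1, 312.3]
tool_rot: [3.138, -0.105, 1.571]
force: [-0.4, 0.2, 0.8]
width: 25.6
gripper_force: 0.0
```

move_arm(
  targets="-1 0 0 0 0 0 0; -1 0 0 0 0 0 0; -1 0 0 0 0 0 0; -1 0 0 0 0 0 0; -1 0 0 0 0 0 0",
)

```text
clock: 11.72
eef_pos: [599.0, 116.1, 312.8]
tool_rot: [3.137, -0.105, 1.571]
force: [0.3, -0.0, 0.2]
width: 0.3
gripper_force: 0.0
```

move_arm(
  targets="-1 0 0 0 0 0 0; -1 0 0 0 0 0 0; -1 0 0 0 0 0 0; -1 0 0 0 0 0 0; -1 0 0 0 0 0 0",
)

```text
clock: 12.13
eef_pos: [598.9, 116.1, 312.7]
tool_rot: [3.137, -0.105, 1.571]
force: [0.0, -0.3, -0.1]
width: -0.1
gripper_force: 0.0
```

```bash
python3 s.py; cat > tab.py <<'E'
from h import *
T=cams.get_image("top");S=cams.get_image("scene");W=cams.get_image("wrist")
for n,d,r in(("T",T,(200,270,230,420)),("S",S,(150,300,230,400)),("W",W,(0,480,0,640))):
    b,_=blobs(d["color"][r[0]:r[1],r[2]:r[3]],(3,140,80),(20,255,255),10); print(n,[((c+[r[2],r[0]]).tolist(),(s[:4]+[r[2],r[0],0,0]).tolist()) for c,s in b])
E
python3 tab.py; sleep 0; python3 tab.py | head -2
```

```text
12.1333 [598.93 116.14 312.74] [179.76  -6.02  90.04] [ 0.04 -0.32 -0.13] [-0.146 -0.02  -0.009]
T [([311.3, 226.4], [303, 223, 17, 8])]
S [([316.5, 190.7], [311, 181, 13, 20]), ([392.0, 249.1], [385, 243, 15, 12]), ([389.3, 274.0], [387, 269, 6, 11])]
W [([326.7, 395.5], [321, 380, 13, 31])]
T [([315.1, 225.5], [308, 223, 16, 6])]
S [([318.9, 191.7], [313, 182, 14, 20]), ([392.4, 249.2], [385, 243, 15, 12]), ([389.2, 273.9], [387, 269, 6, 10])]
```

move_arm(
  targets="-1 0 0 0 0 0 0; -1 0 0 0 0 0 0; -1 0 0 0 0 0 0; -1 0 0 0 0 0 0; -1 0 0 0 0 0 0",
)

```text
clock: 12.85
eef_pos: [598.9, 116.1, 312.7]
tool_rot: [3.137, -0.105, 1.571]
force: [0.5, 0.1, -0.4]
width: 0.0
gripper_force: 0.0
```

move_arm(
  targets="-1 0 0 0 0 0 0; -1 0 0 0 0 0 0; -1 0 0 0 0 0 0; -1 0 0 0 0 0 0; -1 0 0 0 0 0 0",
)

```text
clock: 13.27
eef_pos: [598.9, 116.1, 312.7]
tool_rot: [3.137, -0.105, 1.571]
force: [-0.2, -0.2, -0.0]
width: 0.2
gripper_force: 0.0
```

move_arm(
  targets="-1 0 0 0 0 0 0; -1 0 0 0 0 0 0; -1 0 0 0 0 0 0; -1 0 0 0 0 0 0; -1 0 0 0 0 0 0",
)

```text
clock: 13.68
eef_pos: [598.9, 116.1, 312.7]
tool_rot: [3.137, -0.105, 1.571]
force: [-0.2, 0.7, 0.2]
width: 0.3
gripper_force: 0.0
```

```bash
python3 tab.py; python3 tab.py | head -2; python3 - <<'E'
from h import *
S=cams.get_image("scene");T=cams.get_image("top")
o=np.vstack([cv2.resize(S["color"][160:280,270:430],(400,300)),cv2.resize(T["color"][200:260,270:430],(400,150))]); o=cv2.resize(o,(710,800))[:800]
o=cv2.resize(o,(530,600)); cv2.imwrite("pics/r2.png",o[:,:,::-1])
E
```

```text
T [([330.5, 225.7], [323, 222, 16, 9])]
S [([328.5, 196.0], [322, 187, 14, 20]), ([392.2, 249.1], [385, 243, 15, 12]), ([389.3, 273.9], [387, 269, 6, 10])]
W []
T [([330.5, 225.7], [323, 222, 16, 9])]
S [([328.5, 195.9], [322, 187, 14, 20]), ([394.0, 244.0], [389, 243, 11, 4]), ([391.7, 250.5], [385, 246, 15, 9]), ([389.3, 274.0], [387, 269, 6, 10])]
```

View pics/r2.png

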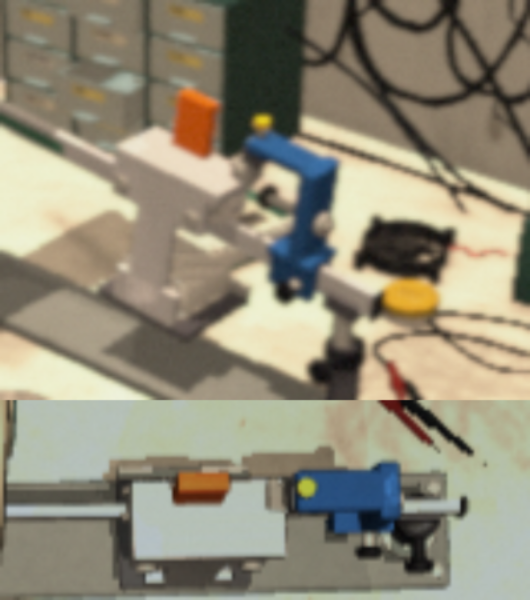

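```bash
python3 - <<'E'
from h import *
T=cams.get_image("top");S=cams.get_image("scene")
u=np.array([0,-.9945,-.1048]);n=np.array([0,-.1048,.9945])
for c in(322.5,323):
    E=onz(T,(c,226),257); print("E",E.round(1))
P=E+18*u-85*n; print("rollers",P.round(1),"rail z there",182.8-(127.8-P[1])*.1054, "stand x origin", 29-P[1]-10)
# check scene: tab top uphill near corner
print("tab corners in scene crop r2 px",((proj(S,[E+u*a+np.array([b,0,0])-n*h for a,b,h in((0,-6,0),(32,-6,0),(0,-6,45),(32,-6,45))])-[270,160])*[530/160,395/120]).round().tolist())
t=E-u*(11+20)-n*39; t[0]=599; print("target",t.round(1)); plan(t,TR,5,-1)
E
```

```text
E [599.9 -20.5 257. ]
E [599.8 -21.5 257. ]
rollers [599.8 -30.5 170.6] rail z there 166.11633894314076 stand x origin 49.48900433452792
tab corners in scene crop r2 px [[170.0, 86.0], [204.0, 101.0], [165.0, 137.0], [198.0, 153.0]]
target [599.   13.4 221.5]
pos [598.9 116.1 312.7] rpy [179.76  -6.01  90.03]
-1 -2.23 -0.01 1.60 0.05 0.00 0.01 ; -1 -2.23 -0.00 1.60 0.05 0.00 0.01 ; -1 -2.23 -0.00 1.60 0.05 0.00 0.01 ; -1 -2.23 -0.00 1.60 0.05 0.00 0.01 ; -1 -2.23 -0.00 1.60 0.05 0.00 0.01
```

move_arm(
  targets="-1 -2.2 0 1.6 0 0 0; -1 -2.2 0 1.6 0 0 0; -1 -2.2 0 1.6 0 0 0; -1 -2.2 0 1.6 0 0 0; -1 -2.2 0 1.6 0 0 0",
)

```text
clock: 14.6
eef_pos: [599.3, 14.3, 221.0]
tool_rot: [3.137, -0.105, 1.572]
force: [0.4, -0.1, -0.3]
width: -0.2
gripper_force: 0.0
```

move_arm(
  targets="-1 0 0 0.2 0 0 0; -1 0 0 0 0 0 0; -1 0 0 0 0 0 0; -1 0 0 0 0 0 0",
)

```text
clock: 14.93
eef_pos: [600.0, 16.8, 220.5]
tool_rot: [3.136, -0.106, 1.573]
force: [-0.1, -0.6, -0.6]
width: 0.1
gripper_force: 0.0
```

```bash
python3 s.py; python3 tab.py; python3 - <<'E'
from h import *
S=cams.get_image("scene");T=cams.get_image("top");W=cams.get_image("wrist")
a=cv2.resize(S["color"][160:280,270:430],(400,300)); c=cv2.resize(W["color"],(400,300))
o=np.vstack([np.hstack([a,c]),cv2.resize(T["color"][190:280,220:430],(700,300),interpolation=2)[:, :700] if 0 else cv2.resize(T["color"][190:270,220:433],(800,300))])
cv2.imwrite("pics/r3.png",o[:,:,::-1])
E
```

```text
14.9333 [600.05  16.84 220.54] [179.66  -6.07  90.15] [-0.06 -0.56 -0.65] [-0.119  0.001  0.05 ]
T []
S [([328.4, 196.0], [322, 187, 14, 20]), ([392.1, 249.0], [385, 243, 15, 12]), ([389.3, 274.0], [387, 269, 5, 11])]
W [([128.2, 363.1], [101, 340, 62, 56]), ([326.4, 396.1], [320, 380, 14, 31])]
```

View pics/r3.png

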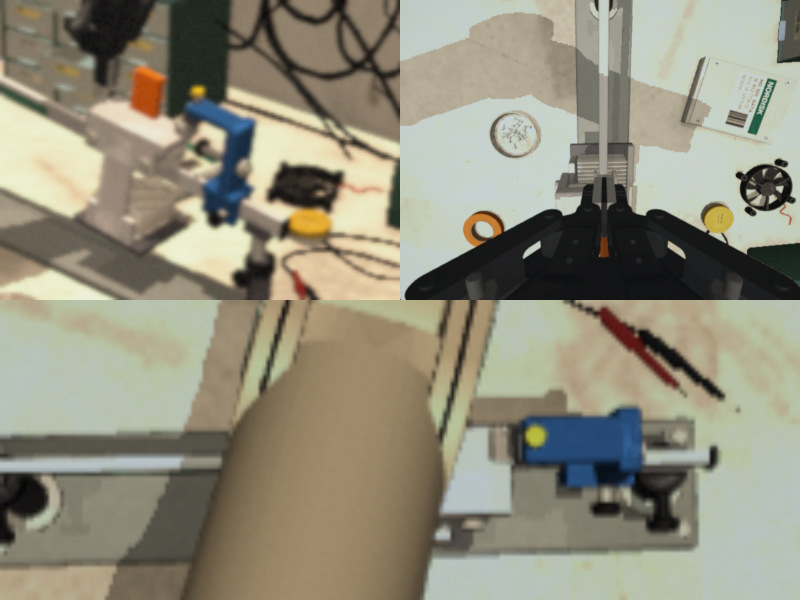

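move_arm(
  targets="-1 -0.5 -0.05 0 0 0 0; -1 -0.5 0 0 0 0 0; -1 -0.5 0 0 0 0 0; -1 0 0 0 0 0 0; -1 0 0 0 0 0 0",
)

```text
clock: 15.65
eef_pos: [598.8, -0.5, 218.0]
tool_rot: [3.137, -0.105, 1.57]
force: [0.4, 0.1, 0.5]
width: -0.1
gripper_force: 0.0
```

move_arm(
  targets="-1 -0.1 0 0 0 0 0; -1 -0.1 0 0 0 0 0; -1 -0.1 0 0 0 0 0; -1 -0.1 0 0 0 0 0; -1 0 0 0 0 0 0",
)

```text
clock: 16.07
eef_pos: [598.9, -3.8, 217.6]
tool_rot: [3.137, -0.105, 1.571]
force: [0.3, -0.4, 0.3]
width: -0.1
gripper_force: 0.0
```

```bash
python3 s.py; python3 tab.py | grep S
```

```text
16.0667 [598.85  -3.79 217.64] [179.76  -6.01  90.03] [ 0.26 -0.41  0.28] [-0.142 -0.029  0.005]
S [([328.3, 196.1], [322, 187, 14, 20]), ([392.4, 249.0], [385, 243, 15, 12]), ([389.2, 273.9], [387, 269, 5, 11])]
```

move_arm(
  targets="-1 -0.1 0 0 0 0 0; -1 -0.1 0 0 0 0 0; -1 -0.1 0 0 0 0 0; -1 0 0 0 0 0 0; -1 0 0 0 0 0 0",
)

```text
clock: 16.63
eef_pos: [598.9, -6.6, 217.3]
tool_rot: [3.137, -0.105, 1.571]
force: [0.6, 0.1, 0.7]
width: -0.3
gripper_force: 0.0
```

move_arm(
  targets="-1 -0.1 0 0 0 0 0; -1 -0.1 0 0 0 0 0; -1 -0.1 0 0 0 0 0; -1 0 0 0 0 0 0; -1 0 0 0 0 0 0",
)

```text
clock: 17.05
eef_pos: [598.9, -8.6, 217.1]
tool_rot: [3.137, -0.106, 1.572]
force: [-0.1, 4.2, 1.4]
width: -0.2
gripper_force: 2.1
```

move_arm(
  targets="-1 -0.1 0 0 0 0 0; -1 -0.1 0 0 0 0 0; -1 -0.1 0 0 0 0 0; -1 -0.1 0 0 0 0 0; -1 0 0 0 0 0 0",
)

```text
clock: 17.47
eef_pos: [598.9, -13.4, 216.6]
tool_rot: [3.137, -0.105, 1.571]
force: [0.6, 6.0, 2.0]
width: -0.0
gripper_force: 2.4
```

```bash
python3 s.py; python3 tab.py | grep S
```

```text
17.4667 [598.88 -13.37 216.64] [179.75  -6.04  90.04] [0.62 5.99 2.  ] [ 0.901  0.023 -0.006]
S [([331.0, 197.2], [325, 188, 14, 20]), ([392.3, 249.1], [385, 243, 15, 12]), ([389.4, 274.2], [387, 269, 6, 11])]
```

move_arm(
  targets="-1 -0.1 0 0 0 0 0; -1 -0.1 0 0 0 0 0; -1 -0.1 0 0 0 0 0; -1 -0.1 0 0 0 0 0; -1 0 0 0 0 0 0",
)

```text
clock: 18.03
eef_pos: [598.8, -17.5, 216.1]
tool_rot: [3.137, -0.105, 1.571]
force: [-0.4, 4.6, 0.9]
width: -0.0
gripper_force: 2.3
```

```bash
python3 s.py; python3 tab.py | grep S
```

```text
18.0333 [598.82 -17.49 216.14] [179.76  -6.02  90.04] [-0.44  4.65  0.86] [ 0.849  0.018 -0.008]
S [([332.3, 197.8], [326, 188, 14, 21]), ([392.2, 249.1], [385, 243, 15, 12]), ([389.3, 274.0], [387, 269, 5, 11])]
```

move_arm(
  targets="-1 -0.1 0 0 0 0 0; -1 -0.1 0 0 0 0 0; -1 -0.1 0 0 0 0 0; -1 -0.1 0 0 0 0 0; -1 0 0 0 0 0 0",
)

```text
clock: 18.6
eef_pos: [598.8, -22.2, 215.7]
tool_rot: [3.137, -0.104, 1.571]
force: [-0.1, 2.6, 0.6]
width: 0.2
gripper_force: 1.3
```

```bash
python3 s.py; python3 tab.py | grep S
```

```text
18.6 [598.79 -22.23 215.67] [179.76  -5.97  90.  ] [-0.05  2.63  0.64] [ 0.445 -0.044  0.027]
S [([333.8, 198.3], [327, 189, 15, 20]), ([392.4, 249.0], [385, 243, 15, 12]), ([389.6, 275.1], [387, 269, 6, 14])]
```

move_arm(
  targets="-1 -0.1 0 0 0 0 0; -1 -0.1 0 0 0 0 0; -1 -0.1 0 0 0 0 0; -1 -0.1 0 0 0 0 0; -1 0 0 0 0 0 0",
)

```text
clock: 19.17
eef_pos: [598.8, -26.6, 215.3]
tool_rot: [3.137, -0.104, 1.571]
force: [-0.2, 0.5, 0.6]
width: 0.2
gripper_force: 0.6
```

```bash
python3 s.py
```

```text
19.1667 [598.82 -26.57 215.27] [179.75  -5.94  89.99] [-0.25  0.5   0.55] [0.167 0.006 0.019]
```

move_arm(
  targets="-1 -0.1 0 0 0 0 0; -1 -0.1 0 0 0 0 0; -1 0 0 0 0 0 0; -1 0 0 0 0 0 0",
)

```text
clock: 19.5
eef_pos: [598.9, -27.4, 215.2]
tool_rot: [3.137, -0.105, 1.571]
force: [-0.5, 2.2, 0.9]
width: 0.5
gripper_force: 1.3
```

```bash
python3 s.py; python3 tab.py|grep S
```

```text
19.5 [598.88 -27.41 215.17] [179.75  -6.02  90.04] [-0.52  2.21  0.89] [0.377 0.039 0.033]
S [([335.5, 199.0], [329, 190, 15, 20]), ([392.0, 249.0], [385, 243, 15, 12]), ([389.4, 274.0], [387, 269, 6, 11])]
```

move_arm(
  targets="-1 -0.1 0 0 0 0 0; -1 -0.05 0 0 0 0 0; -1 0 0 0 0 0 0; -1 0 0 0 0 0 0",
)

```text
clock: 19.98
eef_pos: [598.9, -28.9, 215.0]
tool_rot: [3.137, -0.105, 1.572]
force: [-1.0, 3.1, -0.0]
width: -0.1
gripper_force: 1.5
```

```bash
python3 s.py; python3 tab.py|grep S
```

```text
19.9833 [598.88 -28.87 215.01] [179.75  -6.02  90.04] [-1.04  3.06 -0.01] [ 0.52  -0.011  0.009]
S [([335.9, 199.0], [329, 190, 15, 20]), ([392.0, 249.0], [385, 243, 15, 12]), ([389.4, 274.2], [387, 269, 6, 11])]
```

move_arm(
  targets="-1 -0.1 0 0 0 0 0; -1 0 0 0 0 0 0; -1 0 0 0 0 0 0; -1 0 0 0 0 0 0",
)

```text
clock: 20.47
eef_pos: [598.9, -30.0, 214.9]
tool_rot: [3.137, -0.105, 1.571]
force: [0.3, 3.2, 0.2]
width: -0.1
gripper_force: 1.6
```

move_arm(
  targets="-1 0.3 0 0 0 0 0; -1 0.5 0 0 0 0 0; -1 1 0 0 0 0 0; -1 1 0 0 0 0 0; -1 0 0 0 0 0 0",
)

```text
clock: 20.88
eef_pos: [599.1, 1.2, 218.0]
tool_rot: [3.137, -0.107, 1.575]
force: [-0.6, 0.2, 0.5]
width: 0.1
gripper_force: 0.0
```

```bash
python3 s.py; python3 tab.py|grep S; python3 tab.py|grep S
```

```text
20.8833 [599.05   1.2  218.  ] [179.74  -6.11  90.24] [-0.62  0.17  0.5 ] [-0.059  0.001  0.007]
S [([335.2, 198.9], [328, 190, 15, 20]), ([392.0, 249.0], [385, 243, 15, 12]), ([389.4, 274.2], [387, 269, 6, 11])]
S [([335.2, 198.9], [328, 190, 15, 20]), ([392.4, 249.1], [385, 243, 15, 12]), ([389.6, 275.1], [387, 269, 6, 14])]
```

move_arm(
  targets="-1 2 0 0 0 0 0; -1 2 0 0 0 0 0; -1 1 0 -3 0 0 0; -1 0 0 -3.5 0 0 0; -1 0 0 -3.5 0 0 0",
)

```text
clock: 21.6
eef_pos: [597.8, 37.8, 323.1]
tool_rot: [3.139, -0.105, 1.572]
force: [0.5, 0.0, 0.2]
width: 0.3
gripper_force: 0.0
```

move_arm(
  targets="-1 0 0 0 0 0 0; -1 0 0 0 0 0 0; -1 0 0 0 0 0 0; -1 0 0 0 0 0 0; -1 0 0 0 0 0 0",
)

```text
clock: 22.02
eef_pos: [597.6, 37.2, 321.0]
tool_rot: [3.14, -0.105, 1.571]
force: [-0.2, -0.4, -0.0]
width: 0.5
gripper_force: 0.0
```

```bash
python3 s.py; python3 tab.py; python3 tab.py|grep S; python3 -c "
from cell import order; print(order.finish_job())"
```

```text
22.0167 [597.61  37.22 320.97] [179.92  -6.01  90.01] [-0.23 -0.38 -0.02] [-0.074  0.001  0.033]
T [([340.6, 225.5], [333, 222, 16, 9])]
S [([335.2, 198.9], [329, 190, 14, 20]), ([392.2, 249.3], [385, 243, 15, 12]), ([389.2, 273.9], [387, 269, 6, 11])]
W [([174.6, 341.4], [151, 319, 49, 47]), ([329.5, 394.0], [326, 379, 9, 30])]
S [([335.3, 198.9], [328, 190, 16, 20]), ([393.3, 245.6], [389, 243, 11, 7]), ([391.1, 251.6], [385, 246, 15, 9]), ([389.6, 274.9], [387, 269, 6, 14])]
the job is handed in; nothing more can be done
None
```

The hanger was set on the rail by feel at about 6–10 N by the wrist force reading, rolled by itself to the catch, and was pushed about 20 mm; it stayed put after I backed off, so the catch appears to hold it (buffer travel not read directly), and the job was handed in at about 22 s, with no verdict returned.

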